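# Check second-hand serving tongs against gap marks

## Robot

A 7-joint arm with a two-finger parallel gripper is mounted at the origin on the work surface. World frame = base frame: x ahead of the robot, y to its left, z up, the work surface at z = 0. Lengths are in m, angles in rad, forces in N, time in s.
With the tool pointing down it reaches from about 0.4 to 0.875 m from the base axis. Payload 19.3 kg.
Tool frame: the origin (TCP) lies at the very end of the fingers, on their centre line; the grasp point (between the pads) lies 19 mm behind it; z points along the fingers, y is the line along which they close (so a half turn about z gives the same grasp; the last joint's range is limited). The gripper opens to 85 mm and grips with 20 to 120 N. Pads are 22 mm wide; open, the fingers measure 114 mm over their backs; the gripper's body (76 mm by 85 mm) begins 54 mm behind the grasp point. The pads swing forward as they close: fully open they stand 13 mm farther back than shut.
Start: joints at [-1.389, 0.521, -0.036, 1.599, 0.021, 1.021, -0.113], TCP at [0.156, 0.605, 0.231] pointing down, gripper open.
Joint ranges: [-2.91, 2.91], [-0.3, 2.13], [-1.5, 1.42], [0.17, 2.43], [-1.26, 4.41], [0.16, 1.93], [-2.52, 2.52]. Speed limits (rad/s): [1.89, 1.89, 2.39, 2.39, 3.01, 3.01, 3.01].

## Interface

Orientations are given as [roll, pitch, yaw] about the fixed x, y, z axes, in that order (R = Rz(yaw) Ry(pitch) Rx(roll)).
In Python, from workcell import monitor, optics, job_done gives the robot as it stands.
- The arm moves only by the shell command python3 -m handwheel 'ROWS' [FORCE]. ROWS is JSON, a list of rows, each an object of numbers: "dx", "dy", "dz": the shift along the tool's x, y, z in cm; "wx", "wy", "wz": the turn, a rotation vector about the tool's x, y, z in rad; "claw": the opening in per cent of the stroke, from 0 (shut) to 100 (fully open). A call has 1 to 8 rows; each row shifts and turns the commanded pose from where the row before left it, along the tool's axes as they then stand; what a row does not reach is not made up. A row lasts 1/8 s, in which the tool goes at most 62.5 mm and 10.7 degrees, less where a joint would pass 70% of its speed; a pose out of reach is approached as far as the arm can. A call with a gripper value outside its range is refused whole. The fingers move at their own pace and stop on an object; FORCE is the grip in N (left out, the last holds). Time passes only in rows, so rows that do not move let the fingers close. It gives the time, the measured TCP pose, the force, the opening and the grip force at its end, in the units of the state.
- monitor.observe(): the state, without advancing time (a new reading comes with each control period).
- optics.grab_frame(name): name is "scene" or "top"; returns a dict with "frame" (384x512x3 uint8, blue, green, red), "fovy" (degrees; the focal length in pixels is half the picture's height over the tangent of half this angle, whatever the lens; pixels are square), "cx", "cy" (the principal point, pixels), "R" (3x3) and "t" (3): a world point X has camera coordinates R X + t. Camera axes: x right, y down, z forward; pixel columns grow to the right and rows downward; lengths in m; the calibration is good to about 2 mm. A picture is of the moment at which its call begins. There is no depth.
- job_done(): hands the job in; it is judged then, once.
Trained networks look in the newest picture that a camera, given by its name, has taken for a name from the list of things; names that differ only in an ending like _2 or _b are one class to them, and where a whole thing is asked for, a point or a joint stands for the part that bears it (a point fixed in the world has none). Each returns a list of dicts, best first, with "p" (0 to 1); they miss things now and then, are a little off and sometimes report something else, mostly with a low value. They report only what shows in the picture. A call takes as long as a camera call. They do not tell look-alikes from the thing itself.
- optics.masks_of(name, camera): "region" (384x512 bool, what is visible of it) and "rect" ([left, top, width, height] in pixels, round what is visible of it).
The state is a dict: "clock": time; "qpos": joint angles; "qd": joint speeds; "joint_efforts": joint torques, N m; "position": TCP position; "tool_rot": TCP orientation; "force": force on the tool from outside, world axes, zero at the start; "moment": the same for the moment, N m; "grip_width": finger opening in m; "finger_force": force on a finger pad.
Only numpy, scipy, OpenCV 4.12 (cv2) and the standard library are available. Lean on these libraries where they do the work, as an engineer would, in place of code of your own. Each camera call takes 0.05 s, during which the arm holds its last target. There are 200 camera calls.

## Task

Lay the marked straightedge flat on the table with its long edge flush against the front edge of the tongs stand, with its two marks centred under the tongs, and let go of it. Then squeeze the sprung tongs between the fingers until each tip stands over its mark, and finish still holding that gap steady, fingers on the tongs and the straightedge still flush. Do not crush the tongs shut, and leave the crockery and other goods where they stand.

Things in the scene. Friction and masses are not known exactly. Their poses are not given: they have to be found in the camera images.
- holder: Tongs stand, fixed: wooden foot 150 (x) x 110 (y) x 16 mm high, with a clamp block at its rear (x +43 to +76, y +-30, 68 high, screw to 91) that grips the bow of the tongs. Origin: centre of the foot's underside. x points from the tongs' tips to the clamp; the tongs reach out above the foot along -x, mirror-wise about the x axis, and past the foot's front face (x = -75, on the robot's side).
- front_edge (a point): middle of the stand's straight front face (110 mm wide, 16 high), against which the straightedge's long edge is to lie; 8 mm above the table
- squeeze (a point): point midway between the tongs' thumb plates, 48 mm above the table, 45 mm on the tip side of the stand's origin: squeeze here from above, fingers closing along the stand's y. Outside width here about 53 mm when open, about 31 mm when the tips are at the marks; 1 mm less width brings the tips about 1.5 mm closer
- tong_l: left (+y of the stand) flat steel tongs arm, 5 mm thick, 40 to 56 mm above the table (thumb plate 37 to 59), 147 long; origin on its fixed hinge (stand x +50, y +8) at table height, -x runs to the tip. Sprung open, about 3 N at the thumb plate at rest, 7 N at the marks: grip with 15 N or more and set the gap by the finger opening. The two arms move independently.
- tong_r: right (-y) tongs arm, mirror image of tong_l, hinge at stand y -8
- tip_l (a point): centre of the lower end of the left arm's prong, a 6 x 6 mm bar bent straight down to 20 mm above the table, 20 mm in front of the stand's front face; open, the two tip points are 64 mm apart (30 at the marks)
- tip_r (a point): the same on the right arm
- straightedge: loose aluminium straightedge, 150 g, flat before the stand: 40 mm wide (x), 190 long (y -140 to +50), 6 thick, with a dark wooden grip rib (x +-7, y -137 to -87, top 34 above the table). Origin: underside, midway between its marks and across its width. Laid right it is at x -95, y 0 of the stand, axes parallel, +x edge on the front face; slide it in from the front, under the prongs.
- mark_l (a point): middle of the left dark line across the straightedge's top face, at y = +15 mm; the two lines are 30 mm apart
- mark_r (a point): middle of the right dark line, at y = -15 mm
- grip (a point): centre of the straightedge's grip rib (14 mm thick, pinch it across x from above), at y = -112 mm, 24 mm above its underside
- cup: bystander, to be left alone: white china cup, rim radius 35, 60 high, near the stand's left side (mm); origin at its underside
- bowl: bystander, to be left alone: green glass bowl, rim radius 55, 50 high, near the stand's right side (mm); origin at its underside
- saucer: bystander, to be left alone: white saucer, radius 70, 18 high (mm); origin at its underside
- spoon: bystander, to be left alone: steel spoon 160 long, lying on the table (mm)
- jar: bystander, to be left alone: white jar with wooden lid, radius 32, 80 high (mm); origin at its underside
- candlestick: bystander, to be left alone: dark metal candlestick, foot radius 50, 190 high (mm); origin at its underside
- teapot: bystander, to be left alone: brown teapot, radius 64, 118 high, spout and handle reach 105 to either side (mm); origin at its underside
There are look-alikes about, which are no part of the job. There is more than one size of the holder; the job needs the larger. Several things look just like the straightedge: the one meant starts farthest to the robot's right.

How it is judged:
By the outcome, as a careful person would: the job done as asked, in the order asked, and still so for the second after the job is handed in, while the arm keeps its last pose, push and grip.
It also fails if it takes over 51 s, if anything falls off the work surface, if the arm or the gripper's body presses on something with over 40 N, if the wrist force passes 120 N, or if a joint passes its speed limit or range.

## Working session

There is one attempt and no reset: what is moved stays moved. The work goes in short steps, Python scripts to look and compute and a shell command to move; the robot and the scene stay as the last step left them, time stands still between calls to the robot, and variables do not carry over. Pictures are saved under pics/ and viewed, at most 10 in all, crops included, and the job is handed in when it is done.

```bash
mkdir -p pics; cat > h.py <<'E'
import numpy as np, cv2
from workcell import monitor, optics, job_done
def grab(n,save=None):
    f=optics.grab_frame(n)
    if save: cv2.imwrite('pics/'+save,f['frame'])
    return f
def cam(f):
    h=f['frame'].shape[0]; fl=h/2/np.tan(np.radians(f['fovy'])/2)
    return np.array([[fl,0,f['cx']],[0,fl,f['cy']],[0,0,1]]),np.array(f['R']),np.array(f['t'])
def proj(f,X):
    K,R,t=cam(f); p=(K@(R@np.atleast_2d(X).T+t[:,None])); return (p[:2]/p[2]).T
def back(f,uv,z):
    K,R,t=cam(f); C=-R.T@t; uv=np.atleast_2d(uv)
    d=(R.T@np.linalg.inv(K)@np.c_[uv,np.ones(len(uv))].T).T
    return C+d*((z-C[2])/d[:,2])[:,None]
E
python3 - <<'E'
from h import *
for n in('top','scene'):
    f=grab(n,n+'0.png'); K,R,t=cam(f); print(n,'C',-R.T@t,K[0,0],R.round(3).tolist())
    for k in('holder','straightedge','tong_l','tong_r'):
        for m in optics.masks_of(k,n):
            r=m['region']; v,u=np.nonzero(r); print(n,k,round(m['p'],2),m['rect'],len(u), back(f,[u.mean(),v.mean()],0.006).round(3) if len(u) else '')
print(monitor.observe())
E
```

```text
top C [0.36043396 0.0027717  0.97012667] 355.0205926043392 [[0.018, -0.999, 0.035], [-0.988, -0.023, -0.156], [0.156, -0.031, -0.987]]
top holder 0.95 [197.8, 98.3, 46.5, 65.1] 2257 [[0.657 0.057 0.006]]
top holder 0.66 [304.7, 192.1, 37.5, 51.6] 1317 [[ 0.436 -0.236  0.006]]
top holder 0.44 [137.3, 216.7, 53.1, 48.4] 535 [[0.353 0.202 0.006]]
top straightedge 0.58 [189.4, 186.7, 71.8, 35.4] 1010 [[0.464 0.038 0.006]]
top straightedge 0.58 [222.9, 145.4, 3.2, 6.8] 5 [[0.613 0.039 0.006]]
top straightedge 0.56 [52.1, 279.0, 77.0, 43.4] 1271 [[0.202 0.379 0.006]]
top straightedge 0.29 [358.2, 101.7, 59.5, 46.9] 1400 [[ 0.687 -0.416  0.006]]
top tong_l 0.66 [201.6, 117.4, 17.9, 49.4] 216 [[0.624 0.087 0.006]]
top tong_l 0.66 [327.0, 210.3, 7.5, 31.8] 26 [[ 0.411 -0.252  0.006]]
top tong_l 0.6 [218.6, 115.1, 10.8, 53.7] 51 [[0.646 0.041 0.006]]
top tong_r 0.66 [201.6, 117.4, 17.9, 49.4] 216 [[0.624 0.087 0.006]]
top tong_r 0.66 [327.0, 210.3, 7.5, 31.8] 26 [[ 0.411 -0.252  0.006]]
top tong_r 0.6 [218.6, 115.1, 10.8, 53.7] 51 [[0.646 0.041 0.006]]
scene C [1.27655828 0.32010017 1.20930065
[... 963 characters left out ...]
006]]
{'clock': 0.5, 'qpos': array([-1.38921038,  0.52141127, -0.03631251,  1.59950298,  0.02121956,
        1.02110483, -0.11281947]), 'qd': array([-0.00093651, -0.00037642,  0.0010754 , -0.00146505,  0.000765  ,
       -0.00128623,  0.00025476]), 'joint_efforts': array([-1.89604107e-03, -9.26286364e+01,  1.97693937e+00, -3.70056725e+01,
        1.80760334e-02,  2.46540934e-03, -4.83507915e-05]), 'position': array([0.15572807, 0.60527564, 0.23128255]), 'tool_rot': array([-3.14155242e+00,  1.29675315e-05,  2.88976544e+00]), 'force': array([ 0.15487809, -0.53546923, -0.01992652]), 'moment': array([ 0.01514768, -0.06951251, -0.06165827]), 'finger_force': 0.0, 'grip_width': 0.08559540657502655}
```

View pics/top0.png

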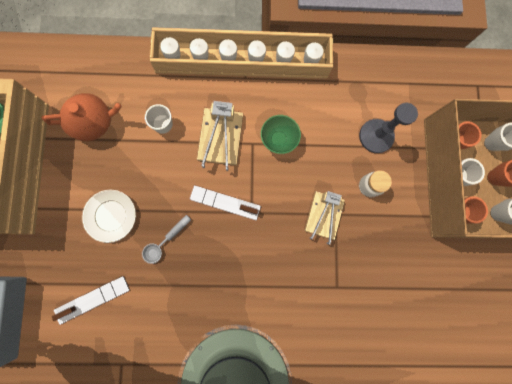

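View pics/scene0.png

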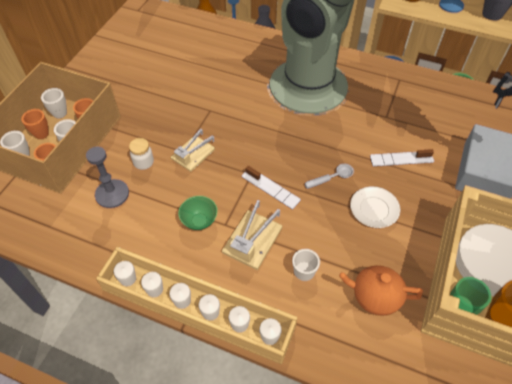

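The large stand is at top pixel (220,135). The straightedge to use lies before it at (225,202), with its rib on the right, and the look-alike is at (90,300). Next I zoom in for corners.

```bash
python3 - <<'E'
import cv2,numpy as np
a=cv2.imread('pics/top0.png')[95:225,180:270]; b=cv2.imread('pics/scene0.png')[160:275,210:310]
a=cv2.resize(a,None,fx=4.5,fy=4.5,interpolation=cv2.INTER_CUBIC);b=cv2.resize(b,None,fx=3.9,fy=3.9,interpolation=cv2.INTER_CUBIC)
c=np.zeros((600,800,3),np.uint8);c[:585,:405]=a[:585,:405];c[:b.shape[0],408:408+b.shape[1]]=b[:,:392];cv2.imwrite('pics/crop0.png',c)
E
```

```text
(no output)
```

View pics/crop0.png

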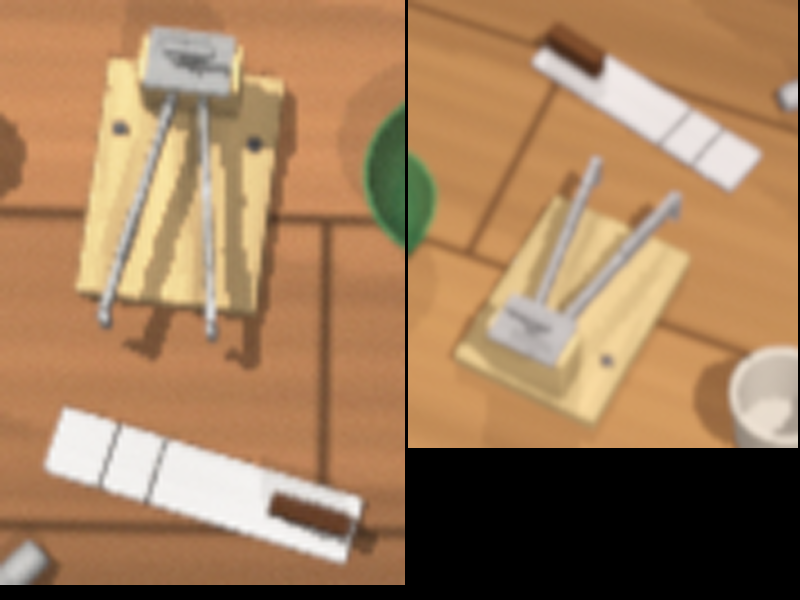

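```bash
cat >> h.py <<'E'
from scipy.optimize import least_squares
def place(p,P):
    c,s=np.cos(p[2]),np.sin(p[2]); P=np.asarray(P,float)
    return np.c_[p[0]+c*P[:,0]-s*P[:,1],p[1]+s*P[:,0]+c*P[:,1],P[:,2]]
def fit(obs,p0):  # obs: list of (frame, model pts m, pixels)
    g=lambda p:np.concatenate([(proj(f,place(p,m))-uv).ravel() for f,m,uv in obs])
    r=least_squares(g,p0,loss='soft_l1'); return r.x,np.sqrt(np.mean(g(r.x)**2)),g(r.x)
E
cat > fit0.py <<'E'
from h import *
ft=grab('top');fs=grab('scene')
T=lambda a:(np.array(a)+.5)/4.5-.5+[180,95]
S=lambda a:(np.array(a)+.5-[408,0])/3.9-.5+[210,160]
z=.006
def M(l,z):return np.c_[np.array(l)/1000,np.full(len(l),z)]
mt=M([(20,50),(20,-140),(-20,-140),(-20,50),(20,15),(-20,15),(20,-15),(-20,-15)],z)
ut=T([(64,407),(362,497),(347,563),(44,470),(118,427),(100,488),(165,440),(147,502)])
ms=M([(-20,50),(20,50),(20,-140),(-20,15),(20,15),(-20,-15),(20,-15)],z)
us=S([(760,155),(732,190),(532,62),(728,133),(694,163),(690,109),(660,141)])
ht=M([(75,55),(75,-55),(-75,-55),(-75,55)],.016);hu=T([(110,60),(285,78),(256,312),(78,290)])
hs=M([(-75,-55),(-75,55),(75,55),(75,-55)],.016);hv=S([(557,197),(690,258),(594,415),(456,346)])
for n,a,b,p0 in(('rule',(ft,mt,ut),(fs,ms,us),[.46,.05,0]),('holder',(ft,ht,hu),(fs,hs,hv),[.65,.05,0])):
    for o in([a],[b],[a,b]):
        p,e,g=fit(o,p0);print(n,p.round(4),e.round(2))
    if n=='rule':
        G=place(p,[[0,-.112,.024]])
        print('grip',G)
    else:
        print('target',place(p,[[-.095,0,0]]),'grip tgt',place(p,[[-.095,-.112,.024]]),'squeeze',place(p,[[-.045,0,.048]]))
        tips=[back(ft,T([c]),.02)[0] for c in((104,323),(211,337))]
        print('tips',tips,'model',place(p,[[-.095,.032,.02],[-.095,-.032,.02]]))
bowl=[back(ft,[281,135],.0)];print(bowl)
for k in('bowl','cup'):
    for n,f in(('top',ft),('scene',fs)):
        for m in optics.masks_of(k,n)[:1]:
            r=m['rect'];print(k,n,m['p'],r,back(f,[r[0]+r[2]/2,r[1]+r[3]/2],.04 if k=='bowl' else .05))
E
python3 fit0.py
```

```text
rule [ 0.4755  0.0812 -0.2703] 0.26
rule [ 0.4761  0.0812 -0.2802] 0.49
rule [ 0.4757  0.0811 -0.2734] 0.4
grip [[ 0.44545108 -0.02669043  0.024     ]]
holder [ 0.6487  0.0559 -0.0934] 0.22
holder [ 0.6465  0.0554 -0.1092] 0.9
holder [ 0.6482  0.0559 -0.0993] 0.73
target [[0.55368357 0.06535086 0.        ]] grip tgt [[ 0.54257545 -0.04609693  0.024     ]] squeeze [[0.60343705 0.06039187 0.048     ]]
tips [array([0.55887369, 0.10038088, 0.02      ]), array([0.55185413, 0.03557284, 0.02      ])] model [[0.55685732 0.09719308 0.02      ]
 [0.55050982 0.03350863 0.02      ]]
[array([[ 0.65955057, -0.11542324,  0.        ]])]
bowl top 0.76 [262.2, 117.3, 38.9, 36.9] [[ 0.64515384 -0.11233354  0.04      ]]
bowl scene 0.73 [180.4, 194.9, 38.9, 38.3] [[ 0.64794885 -0.10281216  0.04      ]]
cup top 0.79 [144.8, 103.2, 29.2, 27.3] [[0.68525455 0.21820084 0.05      ]]
cup scene 0.7 [296.2, 248.5, 22.4, 34.0] [[0.68911593 0.22684261 0.05      ]]
```

```bash
cat >> h.py <<'E'
def goto(xyz,yaw=None):
    """remaining shift in tool axes (cm) and turn about tool z"""
    s=monitor.observe(); r,p,y=s['tool_rot']; cr,sr,cp,sp,cy,sy=np.cos(r),np.sin(r),np.cos(p),np.sin(p),np.cos(y),np.sin(y)
    R=np.array([[cy,-sy,0],[sy,cy,0],[0,0,1]])@np.array([[cp,0,sp],[0,1,0],[-sp,0,cp]])@np.array([[1,0,0],[0,cr,-sr],[0,sr,cr]])
    d=R.T@(np.array(xyz)-s['position'])*100
    print('clock',round(s['clock'],2),'pos',s['position'].round(4),'rpy',s['tool_rot'].round(4),'F',s['force'].round(1),'w',round(s['grip_width'],4),'q',s['qpos'].round(2),'\n shift cm',d.round(2),'wz',None if yaw is None else round(-((yaw-y+np.pi)%(2*np.pi)-np.pi),4))
E
python3 -m handwheel '[{"dx":-3.9,"dy":-2.9},{"dx":-3.9,"dy":-2.9},{"dx":-3.9,"dy":-2.9},{"dx":-3.9,"dy":-2.9},{"dx":-3.9,"dy":-2.9},{"dx":-3.9,"dy":-2.9},{"dx":-3.9,"dy":-2.9},{"dx":-3.9,"dy":-2.9}]'
python3 -c "
from h import *
goto([.445,-.027,.2],1.297)"
```

```text
clock 0.8 pos [0.1557 0.6053 0.2313] rpy [ 3.1415 -0.      2.8897] F [-0.3 -0.2  0.3] w 0.0857 q [-1.39  0.52 -0.04  1.6   0.02  1.02 -0.11] 
 shift cm [-43.77 -54.03   3.13] wz 1.5927schema error: expected keys dx, dy, dz, wx, wy, wz, claw
```

```bash
python3 -m handwheel '[{"dx":-3.9,"dy":-2.9,"dz":0,"wx":0,"wy":0,"wz":0,"claw":100},{"dx":-3.9,"dy":-2.9,"dz":0,"wx":0,"wy":0,"wz":0,"claw":100},{"dx":-3.9,"dy":-2.9,"dz":0,"wx":0,"wy":0,"wz":0,"claw":100},{"dx":-3.9,"dy":-2.9,"dz":0,"wx":0,"wy":0,"wz":0,"claw":100},{"dx":-3.9,"dy":-2.9,"dz":0,"wx":0,"wy":0,"wz":0,"claw":100},{"dx":-3.9,"dy":-2.9,"dz":0,"wx":0,"wy":0,"wz":0,"claw":100},{"dx":-3.9,"dy":-2.9,"dz":0,"wx":0,"wy":0,"wz":0,"claw":100},{"dx":-3.9,"dy":-2.9,"dz":0,"wx":0,"wy":0,"wz":0,"claw":100}]' 40
python3 -c "
from h import *
goto([.445,-.027,.2],1.297)"
```

```text
clock: 1.8
position: [0.401, 0.3016, 0.2315]
tool_rot: [3.141, 0.0, 2.89]
force: [1.3, 0.1, 0.5]
grip_width: 0.0854
finger_force: 0.0
clock 1.8 pos [0.401  0.3016 0.2315] rpy [3.1412e+00 3.0000e-04 2.8899e+00] F [1.3 0.1 0.5] w 0.0854 q [-0.81  0.33  0.05  1.92 -0.02  0.89  0.58] 
 shift cm [-12.44 -30.73   3.14] wz 1.5929
```

```bash
python3 -m handwheel '[{"dx":-1.8,"dy":-4.4,"dz":0.4,"wx":0,"wy":0,"wz":0,"claw":60},{"dx":-1.8,"dy":-4.4,"dz":0.4,"wx":0,"wy":0,"wz":0,"claw":60},{"dx":-1.8,"dy":-4.4,"dz":0.4,"wx":0,"wy":0,"wz":0,"claw":60},{"dx":-1.8,"dy":-4.4,"dz":0.4,"wx":0,"wy":0,"wz":0,"claw":60},{"dx":-1.8,"dy":-4.4,"dz":0.4,"wx":0,"wy":0,"wz":0,"claw":60},{"dx":-1.8,"dy":-4.4,"dz":0.4,"wx":0,"wy":0,"wz":0,"claw":60},{"dx":-1.6,"dy":-4.3,"dz":0.4,"wx":0,"wy":0,"wz":0,"claw":60}]'
python3 -m handwheel '[{"dx":0,"dy":0,"dz":0,"wx":0,"wy":0,"wz":0.18,"claw":60},{"dx":0,"dy":0,"dz":0,"wx":0,"wy":0,"wz":0.18,"claw":60},{"dx":0,"dy":0,"dz":0,"wx":0,"wy":0,"wz":0.18,"claw":60},{"dx":0,"dy":0,"dz":0,"wx":0,"wy":0,"wz":0.18,"claw":60},{"dx":0,"dy":0,"dz":0,"wx":0,"wy":0,"wz":0.18,"claw":60},{"dx":0,"dy":0,"dz":0,"wx":0,"wy":0,"wz":0.18,"claw":60},{"dx":0,"dy":0,"dz":0,"wx":0,"wy":0,"wz":0.18,"claw":60},{"dx":0,"dy":0,"dz":0,"wx":0,"wy":0,"wz":0.18,"claw":60}]'
python3 -c "
from h import *
goto([.4455,-.0267,.012],1.2974)"
```

```text
clock: 2.68
position: [0.4438, -0.0269, 0.2034]
tool_rot: [3.141, 0.001, 2.89]
force: [0.1, 0.6, 0.2]
grip_width: 0.0514
finger_force: 0.0
clock: 3.68
position: [0.4438, -0.0253, 0.2034]
tool_rot: [3.141, -0.0, 1.444]
force: [-0.2, 0.4, 0.0]
grip_width: 0.0512
finger_force: 0.0
clock 3.67 pos [ 0.4438 -0.0253  0.2034] rpy [ 3.1413e+00 -2.0000e-04  1.4438e+00] F [-0.2  0.4  0. ] w 0.0512 q [-0.5   0.31  0.52  2.1  -0.22  0.78  0.03] 
 shift cm [-0.12  0.18 19.14] wz 0.1464
```

```bash
python3 -m handwheel '[{"dx":-0.1,"dy":0.2,"dz":0,"wx":0,"wy":0,"wz":0.146,"claw":60},{"dx":0,"dy":0,"dz":4,"wx":0,"wy":0,"wz":0,"claw":60},{"dx":0,"dy":0,"dz":4,"wx":0,"wy":0,"wz":0,"claw":60},{"dx":0,"dy":0,"dz":4,"wx":0,"wy":0,"wz":0,"claw":60},{"dx":0,"dy":0,"dz":3,"wx":0,"wy":0,"wz":0,"claw":60},{"dx":0,"dy":0,"dz":2,"wx":0,"wy":0,"wz":0,"claw":60},{"dx":0,"dy":0,"dz":1.6,"wx":0,"wy":0,"wz":0,"claw":60},{"dx":0,"dy":0,"dz":0.4,"wx":0,"wy":0,"wz":0,"claw":60}]'
python3 - <<'E'
from h import *
goto([.4455,-.0267,.012],1.2974)
a=grab('top')['frame'][140:240,180:300];b=grab('scene')['frame'][120:230,200:320]
c=np.hstack([cv2.resize(a,(400,333),interpolation=cv2.INTER_CUBIC),cv2.resize(b,(363,333),interpolation=cv2.INTER_CUBIC)]);cv2.imwrite('pics/g1.png',c)
E
```

```text
clock: 4.68
position: [0.4453, -0.0267, 0.0127]
tool_rot: [-3.141, 0.0, 1.304]
force: [-0.9, 1.1, 0.7]
grip_width: 0.0513
finger_force: 0.0
clock 4.67 pos [ 0.4453 -0.0267  0.0127] rpy [-3.1406e+00  2.0000e-04  1.3036e+00] F [-0.9  1.1  0.7] w 0.0513 q [-0.27  0.67  0.25  2.21 -0.52  0.32  0.17] 
 shift cm [0.   0.02 0.07] wz 0.0062
```

View pics/g1.png

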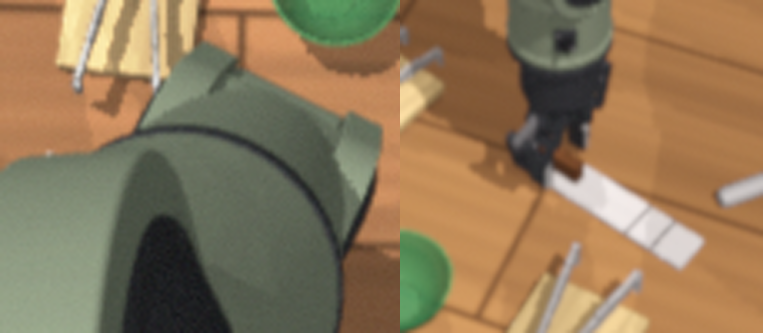

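The fingers straddle the brown rib (scene crop pixel 570,165). Now I close.

```bash
python3 -m handwheel '[{"dx":0,"dy":0,"dz":0,"wx":0,"wy":0,"wz":0,"claw":0},{"dx":0,"dy":0,"dz":0,"wx":0,"wy":0,"wz":0,"claw":0},{"dx":0,"dy":0,"dz":0,"wx":0,"wy":0,"wz":0,"claw":0},{"dx":0,"dy":0,"dz":0,"wx":0,"wy":0,"wz":0,"claw":0},{"dx":0,"dy":0,"dz":0,"wx":0,"wy":0,"wz":0,"claw":0},{"dx":0,"dy":0,"dz":-0.3,"wx":0,"wy":0,"wz":0,"claw":0},{"dx":0,"dy":0,"dz":0,"wx":0,"wy":0,"wz":0,"claw":0}]' 50
python3 - <<'E'
from h import *
goto([.4455,-.0267,.012],1.2974)
f=grab('scene','s2.png')
print([(round(m['p'],2),m['rect']) for m in optics.masks_of('straightedge','scene')])
E
```

```text
clock: 5.65
position: [0.4457, -0.0265, 0.0166]
tool_rot: [3.141, -0.0, 1.304]
force: [1.0, 0.3, -1.1]
grip_width: 0.013
finger_force: 48.9
clock 5.65 pos [ 0.4457 -0.0265  0.0166] rpy [ 3.1412e+00 -1.0000e-04  1.3039e+00] F [ 1.   0.3 -1.1] w 0.013 q [-0.27  0.67  0.26  2.21 -0.52  0.33  0.17] 
 shift cm [-0.02 -0.01  0.46] wz 0.0065
[(0.75, [243.6, 173.8, 57.1, 33.5]), (0.75, [371.5, 150.4, 62.0, 11.1])]
```

```bash
python3 -m handwheel '[{"dx":0,"dy":0,"dz":0,"wx":0,"wy":0,"wz":-0.085,"claw":0},{"dx":0,"dy":0,"dz":0,"wx":0,"wy":0,"wz":-0.085,"claw":0},{"dx":0,"dy":0,"dz":0,"wx":0,"wy":0,"wz":0,"claw":0}]'
python3 - <<'E'
from h import *
h=[.6482,.0559,-.097]
X=place(h,[[-.110,-.112,.0155]])[0];goto(X,h[2]+np.pi/2)
E
```

```text
clock: 6.12
position: [0.4455, -0.0266, 0.0163]
tool_rot: [-3.141, -0.0, 1.473]
force: [-0.3, -0.0, -1.7]
grip_width: 0.0129
finger_force: 48.9
clock 6.12 pos [ 0.4455 -0.0266  0.0163] rpy [-3.1415e+00 -1.0000e-04  1.4733e+00] F [-0.3 -0.  -1.7] w 0.0129 q [-0.24  0.66  0.22  2.21 -0.45  0.32  0.27] 
 shift cm [-1.02  8.38  0.08] wz -0.0005
```

```bash
python3 -m handwheel '[{"dx":-0.3,"dy":2,"dz":0,"wx":0,"wy":0,"wz":0,"claw":0},{"dx":-0.3,"dy":2.2,"dz":0,"wx":0,"wy":0,"wz":0,"claw":0},{"dx":-0.3,"dy":2.2,"dz":0,"wx":0,"wy":0,"wz":0,"claw":0},{"dx":-0.1,"dy":2,"dz":0,"wx":0,"wy":0,"wz":0,"claw":0},{"dx":0,"dy":0,"dz":0.1,"wx":0,"wy":0,"wz":0,"claw":0}]'
python3 - <<'E'
from h import *
h=[.6482,.0559,-.097]
goto(place(h,[[-.110,-.112,.0155]])[0],h[2]+np.pi/2)
a=grab('top')['frame'][90:200,180:270];b=grab('scene')['frame'][155:255,200:300]
c=np.hstack([cv2.resize(a,None,fx=4.5,fy=4.5,interpolation=cv2.INTER_CUBIC)[:495],cv2.copyMakeBorder(cv2.resize(b,None,fx=3.9,fy=3.9,interpolation=cv2.INTER_CUBIC),0,105,0,0,0)]);cv2.imwrite('pics/g2.png',c)
E
```

```text
clock: 6.75
position: [0.5291, -0.0448, 0.0151]
tool_rot: [3.141, 0.0, 1.472]
force: [0.6, -0.2, -1.1]
grip_width: 0.0132
finger_force: 49.0
clock 6.75 pos [ 0.5291 -0.0448  0.0151] rpy [3.1408e+00 2.0000e-04 1.4718e+00] F [ 0.6 -0.2 -1.1] w 0.0132 q [-0.23  0.74  0.28  1.99 -0.42  0.46  0.26] 
 shift cm [-0.02 -0.12 -0.04] wz -0.002
```

View pics/g2.png

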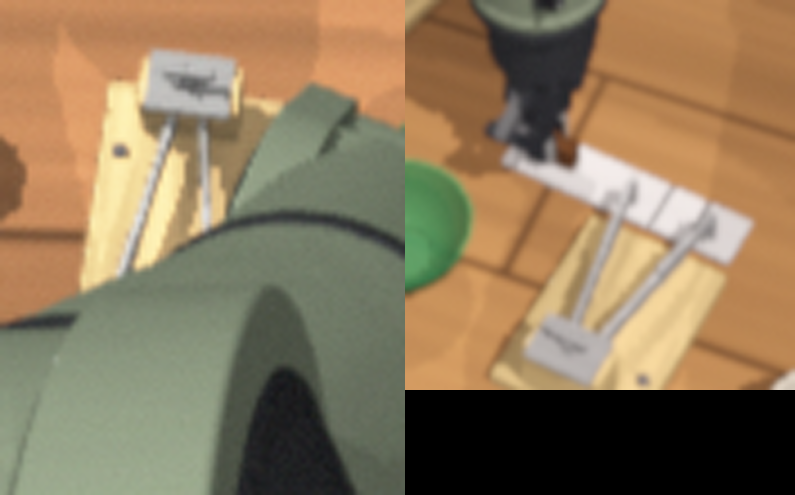

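The straightedge is under the prongs at scene-crop (620,190)/(710,230), with the near edge a few mm short of the foot. Next I lower it and push in carefully.

```bash
python3 -m handwheel '[{"dx":0,"dy":0.5,"dz":0.1,"wx":0,"wy":0,"wz":0,"claw":0},{"dx":0,"dy":0.4,"dz":0.1,"wx":0,"wy":0,"wz":0,"claw":0},{"dx":0,"dy":0.2,"dz":0,"wx":0,"wy":0,"wz":0,"claw":0},{"dx":0,"dy":0,"dz":0,"wx":0,"wy":0,"wz":0,"claw":0}]'
python3 -m handwheel '[{"dx":0,"dy":0.1,"dz":0,"wx":0,"wy":0,"wz":0,"claw":0},{"dx":0,"dy":0,"dz":0,"wx":0,"wy":0,"wz":0,"claw":0}]'
python3 - <<'E'
from h import *
h=[.6482,.0559,-.097]
goto(place(h,[[-.095,-.112,.0125]])[0],h[2]+np.pi/2); print(monitor.observe()['moment'])
E
```

```text
clock: 7.35
position: [0.5389, -0.0456, 0.014]
tool_rot: [-3.141, -0.001, 1.474]
force: [-6.1, 0.5, 17.4]
grip_width: 0.0129
finger_force: 51.7
clock: 7.6
position: [0.539, -0.0457, 0.0139]
tool_rot: [-3.139, -0.001, 1.473]
force: [-13.8, 1.4, 24.5]
grip_width: 0.0127
finger_force: 52.7
clock 7.6 pos [ 0.539  -0.0457  0.0139] rpy [-3.1394e+00 -7.0000e-04  1.4735e+00] F [-13.8   1.4  24.5] w 0.0127 q [-0.22  0.75  0.28  1.97 -0.42  0.48  0.26] 
 shift cm [-0.03  0.39  0.14] wz -0.0003
[0.35049085 2.62321776 0.16176737]
```

```bash
python3 -m handwheel '[{"dx":0,"dy":0,"dz":-0.12,"wx":0,"wy":0,"wz":0,"claw":0},{"dx":0,"dy":0,"dz":0,"wx":0,"wy":0,"wz":0,"claw":0}]'
python3 -m handwheel '[{"dx":0,"dy":0.1,"dz":0,"wx":0,"wy":0,"wz":0,"claw":0},{"dx":0,"dy":0,"dz":0,"wx":0,"wy":0,"wz":0,"claw":0}]'
python3 - <<'E'
from h import *
h=[.6482,.0559,-.097]
goto(place(h,[[-.095,-.112,.0125]])[0],h[2]+np.pi/2); print(monitor.observe()['moment'])
E
```

```text
clock: 7.85
position: [0.5403, -0.0458, 0.0146]
tool_rot: [3.141, -0.0, 1.474]
force: [-0.1, -0.1, -0.8]
grip_width: 0.013
finger_force: 49.0
clock: 8.1
position: [0.5412, -0.046, 0.0144]
tool_rot: [3.142, 0.0, 1.474]
force: [0.1, -0.3, -1.8]
grip_width: 0.0132
finger_force: 49.0
clock 8.1 pos [ 0.5412 -0.046   0.0144] rpy [3.1416e+00 1.0000e-04 1.4737e+00] F [ 0.1 -0.3 -1.8] w 0.0132 q [-0.22  0.75  0.28  1.96 -0.42  0.48  0.26] 
 shift cm [-0.02  0.16  0.19] wz -0.0001
[-0.06655578  0.03983406 -0.03425531]
```

Free so far, it was table friction. Continue towards contact.

```bash
python3 -m handwheel '[{"dx":0,"dy":0.1,"dz":0,"wx":0,"wy":0,"wz":0,"claw":0},{"dx":0,"dy":0,"dz":0,"wx":0,"wy":0,"wz":0,"claw":0}]'
python3 -m handwheel '[{"dx":0,"dy":0.1,"dz":0,"wx":0,"wy":0,"wz":0,"claw":0},{"dx":0,"dy":0,"dz":0,"wx":0,"wy":0,"wz":0,"claw":0}]'
python3 - <<'E'
from h import *
print(monitor.observe()['moment'])
E
```

```text
clock: 8.35
position: [0.5422, -0.0461, 0.0145]
tool_rot: [-3.142, 0.0, 1.474]
force: [-0.2, -0.6, -1.0]
grip_width: 0.0128
finger_force: 49.0
clock: 8.6
position: [0.5431, -0.0461, 0.0145]
tool_rot: [-3.142, 0.0, 1.474]
force: [-0.3, 1.0, -2.2]
grip_width: 0.0128
finger_force: 49.0
[-0.09606202 -0.02836492  0.02834572]
```

```bash
python3 -m handwheel '[{"dx":0,"dy":0.1,"dz":0,"wx":0,"wy":0,"wz":0,"claw":0},{"dx":0,"dy":0,"dz":0,"wx":0,"wy":0,"wz":0,"claw":0}]'
python3 -m handwheel '[{"dx":0,"dy":0.1,"dz":0,"wx":0,"wy":0,"wz":0,"claw":0},{"dx":0,"dy":0,"dz":0,"wx":0,"wy":0,"wz":0,"claw":0}]'
python3 - <<'E'
from h import *
print(monitor.observe()['moment'])
b=grab('scene','s3.png')['frame'][165:255,225:305]
cv2.imwrite('pics/g3.png',cv2.resize(b,(640,720)[:1]+(600,)if 0 else None,fx=6.6,fy=6.6,interpolation=cv2.INTER_CUBIC))
E
```

```text
clock: 8.85
position: [0.5435, -0.0463, 0.0144]
tool_rot: [-3.14, 0.0, 1.474]
force: [-5.6, -0.8, 0.7]
grip_width: 0.0128
finger_force: 49.4
clock: 9.1
position: [0.5439, -0.0465, 0.0143]
tool_rot: [-3.139, 0.0, 1.474]
force: [-8.4, -1.6, 1.9]
grip_width: 0.0128
finger_force: 49.8
[-0.24515969  1.88578427  0.45226301]
```

View pics/g3.png

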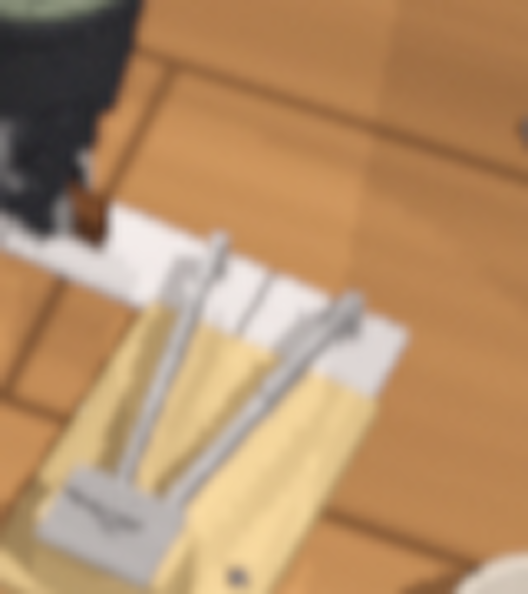

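```bash
python3 -m handwheel '[{"dx":0,"dy":0,"dz":0.03,"wx":0,"wy":0,"wz":0.008,"claw":0},{"dx":0,"dy":0,"dz":0,"wx":0,"wy":0,"wz":0,"claw":0}]'
python3 -c "
from h import *
s=monitor.observe();print(s['moment'],s['force'],s['tool_rot'])"
python3 -m handwheel '[{"dx":0,"dy":0,"dz":0.0,"wx":0,"wy":0,"wz":0.008,"claw":0},{"dx":0,"dy":0,"dz":0,"wx":0,"wy":0,"wz":0,"claw":0}]'
python3 -c "
from h import *
s=monitor.observe();print(s['moment'],s['force'],s['tool_rot'])"
```

```text
clock: 9.4
position: [0.5438, -0.0464, 0.0141]
tool_rot: [-3.139, 0.0, 1.466]
force: [-10.1, -1.5, 6.0]
grip_width: 0.0127
finger_force: 50.6
[-0.13040795  2.19303798  0.73676112] [-10.13862608  -1.49857334   5.96394719] [-3.13908481e+00  1.39677078e-04  1.46625002e+00]
clock: 9.65
position: [0.5436, -0.0463, 0.0141]
tool_rot: [-3.139, 0.0, 1.458]
force: [-10.9, -0.6, 6.3]
grip_width: 0.0127
finger_force: 51.4
[-0.07138422  2.40733102  0.87007368] [-10.94316656  -0.58779873   6.26016641] [-3.13874552e+00  8.01624110e-05  1.45845388e+00]
```

```bash
python3 -m handwheel '[{"dx":0,"dy":0,"dz":0,"wx":0,"wy":0,"wz":0,"claw":40},{"dx":0,"dy":0,"dz":0,"wx":0,"wy":0,"wz":0,"claw":40},{"dx":0,"dy":0,"dz":0,"wx":0,"wy":0,"wz":0,"claw":40},{"dx":0,"dy":0,"dz":-3,"wx":0,"wy":0,"wz":0,"claw":40},{"dx":0,"dy":-2,"dz":-5,"wx":0,"wy":0,"wz":0,"claw":40},{"dx":0,"dy":-3,"dz":-3,"wx":0,"wy":0,"wz":0,"claw":0},{"dx":0,"dy":-2,"dz":0,"wx":0,"wy":0,"wz":-0.17,"claw":0},{"dx":0,"dy":0,"dz":0,"wx":0,"wy":0,"wz":-0.17,"claw":0}]'
python3 -m handwheel '[{"dx":0,"dy":0,"dz":0,"wx":0,"wy":0,"wz":-0.18,"claw":0},{"dx":0,"dy":0,"dz":0,"wx":0,"wy":0,"wz":-0.18,"claw":0},{"dx":0,"dy":0,"dz":0,"wx":0,"wy":0,"wz":-0.18,"claw":0},{"dx":0,"dy":0,"dz":0,"wx":0,"wy":0,"wz":-0.18,"claw":0},{"dx":0,"dy":0,"dz":0,"wx":0,"wy":0,"wz":-0.18,"claw":0},{"dx":0,"dy":0,"dz":0,"wx":0,"wy":0,"wz":-0.18,"claw":0},{"dx":0,"dy":0,"dz":0,"wx":0,"wy":0,"wz":-0.16,"claw":0}]'
python3 - <<'E'
from h import *
h=[.6482,.0559,-.102]
goto(place(h,[[-.150,0,.003]])[0],h[2]+np.pi)
f=grab('scene','s4.png')
b=f['frame'][165:255,225:305]
cv2.imwrite('pics/g4.png',cv2.resize(b,None,fx=6.6,fy=6.6,interpolation=cv2.INTER_CUBIC))
a=grab('top','t4.png')
E
```

```text
clock: 10.65
position: [0.4747, -0.038, 0.1248]
tool_rot: [3.141, -0.0, 1.804]
force: [0.7, -1.7, -0.9]
grip_width: -0.0
finger_force: 0.0
clock: 11.52
position: [0.4757, -0.0385, 0.1243]
tool_rot: [3.142, 0.001, 3.043]
force: [-0.6, 0.0, 0.3]
grip_width: -0.0001
finger_force: 0.0
clock 11.53 pos [ 0.4757 -0.0385  0.1243] rpy [3.1415e+00 5.0000e-04 3.0431e+00] F [-0.6  0.   0.3] w -0.0001 q [-0.02  0.45 -0.03  2.08  0.02  0.61  1.41] 
 shift cm [-1.23 11.14 12.13] wz 0.0035
```

View pics/g4.png

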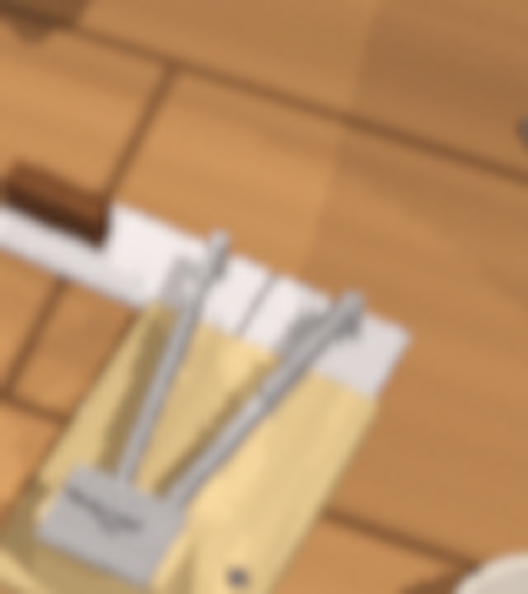

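The straightedge lies released along the foot's front face, with its left end at crop (370,395) by the foot corner (378,402). Next is the squaring push from the front centre.

```bash
python3 -m handwheel '[{"dx":0.6,"dy":3.7,"dz":0,"wx":0,"wy":0,"wz":0,"claw":0},{"dx":0,"dy":3.7,"dz":0,"wx":0,"wy":0,"wz":0,"claw":0},{"dx":0,"dy":3.7,"dz":0,"wx":0,"wy":0,"wz":0,"claw":0},{"dx":0,"dy":0,"dz":4,"wx":0,"wy":0,"wz":0,"claw":0},{"dx":0,"dy":0,"dz":4,"wx":0,"wy":0,"wz":0,"claw":0},{"dx":0,"dy":0,"dz":3,"wx":0,"wy":0,"wz":0,"claw":0},{"dx":0,"dy":0,"dz":0.8,"wx":0,"wy":0,"wz":0,"claw":0},{"dx":0,"dy":0,"dz":0.2,"wx":0,"wy":0,"wz":0,"claw":0}]'
python3 - <<'E'
from h import *
h=[.6482,.0559,-.102]
goto(place(h,[[-.126,0,.003]])[0],h[2]+np.pi)
fs=grab('scene');f0=fs['frame']
E
```

```text
clock: 12.62
position: [0.4813, 0.0726, 0.0045]
tool_rot: [-3.141, 0.0, 3.036]
force: [-0.2, -0.0, 0.7]
grip_width: 0.0001
finger_force: 0.0
clock 12.62 pos [0.4813 0.0726 0.0045] rpy [-3.1414e+00  2.0000e-04  3.0360e+00] F [-0.2 -0.   0.7] w 0.0001 q [-0.25  0.69 -0.02  2.1   0.04  0.35  1.15] 
 shift cm [-4.17  0.05  0.15] wz -0.0036
```

```bash
python3 -m handwheel '[{"dx":-1.4,"dy":0,"dz":0.1,"wx":0,"wy":0,"wz":0,"claw":0},{"dx":-1.2,"dy":0,"dz":0,"wx":0,"wy":0,"wz":0,"claw":0},{"dx":-0.8,"dy":0,"dz":0,"wx":0,"wy":0,"wz":0,"claw":0},{"dx":-0.3,"dy":0,"dz":0,"wx":0,"wy":0,"wz":0,"claw":0},{"dx":0,"dy":0,"dz":0,"wx":0,"wy":0,"wz":0,"claw":0}]'
python3 -m handwheel '[{"dx":-0.2,"dy":0,"dz":0,"wx":0,"wy":0,"wz":0,"claw":0},{"dx":0,"dy":0,"dz":0,"wx":0,"wy":0,"wz":0,"claw":0}]'
python3 -m handwheel '[{"dx":-0.2,"dy":0,"dz":0,"wx":0,"wy":0,"wz":0,"claw":0},{"dx":0,"dy":0,"dz":0,"wx":0,"wy":0,"wz":0,"claw":0}]'
```

```text
clock: 13.3
position: [0.5178, 0.0687, 0.0032]
tool_rot: [-3.142, -0.0, 3.038]
force: [0.1, -0.3, 0.6]
grip_width: -0.0002
finger_force: 0.0
clock: 13.55
position: [0.5199, 0.0686, 0.0032]
tool_rot: [-3.142, 0.0, 3.038]
force: [0.6, 0.1, 0.2]
grip_width: 0.0001
finger_force: 0.0
clock: 13.8
position: [0.522, 0.0683, 0.0032]
tool_rot: [-3.142, 0.0, 3.038]
force: [0.3, 0.3, 0.6]
grip_width: -0.0001
finger_force: 0.0
```

```bash
for i in 1; do python3 -m handwheel '[{"dx":-0.2,"dy":0,"dz":0,"wx":0,"wy":0,"wz":0,"claw":0},{"dx":0,"dy":0,"dz":0,"wx":0,"wy":0,"wz":0,"claw":0}]' | sed -n 2,4p; done
python3 -m handwheel '[{"dx":-0.15,"dy":0,"dz":0,"wx":0,"wy":0,"wz":0,"claw":0},{"dx":0,"dy":0,"dz":0,"wx":0,"wy":0,"wz":0,"claw":0}]'| sed -n 2,4p
```

```text
position: [0.5237, 0.0682, 0.0032]
tool_rot: [-3.142, -0.0, 3.038]
force: [-1.4, 0.9, 1.0]
position: [0.5241, 0.0681, 0.003]
tool_rot: [-3.141, -0.003, 3.038]
force: [-7.7, 2.4, 4.9]
```

```bash
python3 -m handwheel '[{"dx":-0.1,"dy":0,"dz":0,"wx":0,"wy":0,"wz":0,"claw":0},{"dx":0,"dy":0,"dz":0,"wx":0,"wy":0,"wz":0,"claw":0}]'| sed -n 2,4p
python3 -m handwheel '[{"dx":1,"dy":0,"dz":0,"wx":0,"wy":0,"wz":0,"claw":0},{"dx":3,"dy":0,"dz":0,"wx":0,"wy":0,"wz":0,"claw":0},{"dx":4,"dy":0,"dz":-3,"wx":0,"wy":0,"wz":0,"claw":100},{"dx":2,"dy":0,"dz":-5,"wx":0,"wy":0,"wz":0,"claw":100},{"dx":0,"dy":0,"dz":-5,"wx":0,"wy":0,"wz":0,"claw":100},{"dx":0,"dy":0,"dz":-3,"wx":0,"wy":0,"wz":0,"claw":100}]'| sed -n 2,4p
python3 - <<'E'
from h import *
fs=grab('scene','s5.png');ft=grab('top','t5.png')
a=ft['frame'][95:200,180:270];b=fs['frame'][165:255,225:305]
c=np.zeros((595,800,3),np.uint8)
A=cv2.resize(a,None,fx=4,fy=4,interpolation=cv2.INTER_CUBIC);c[:420,:360]=A
B=cv2.resize(b,None,fx=5.4,fy=5.4,interpolation=cv2.INTER_CUBIC);c[:B.shape[0],365:365+B.shape[1]]=B
cv2.imwrite('pics/g5.png',c)
E
```

```text
position: [0.5239, 0.0679, 0.0026]
tool_rot: [-3.141, -0.005, 3.038]
force: [-11.4, 2.0, 0.1]
position: [0.4272, 0.0784, 0.1656]
tool_rot: [3.14, 0.003, 3.038]
force: [0.8, 0.4, -1.3]
```

View pics/g5.png

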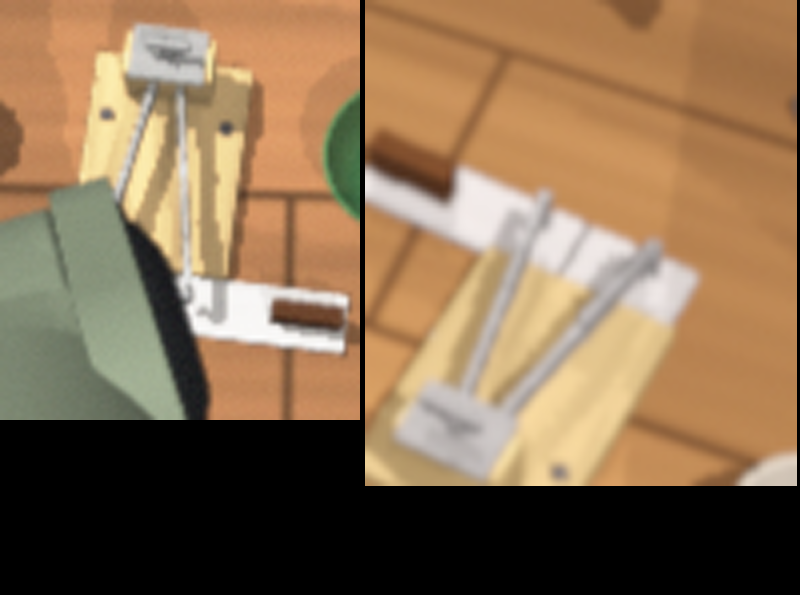

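```bash
python3 - <<'E'
from h import *
fs=grab('scene');ft=grab('top')
T=lambda a:(np.array(a)+.5)/4-.5+[180,95]
S=lambda a:(np.array(a)+.5-[365,0])/5.4-.5+[225,165]
for n,h in(('top',[.6487,.0559,-.0934]),('scene',[.6465,.0554,-.1092]),('both',[.6482,.0559,-.1])):
    c,s=np.cos(h[2]),np.sin(h[2]);Rt=np.array([[c,s],[-s,c]])
    L=lambda P:((P[:,:2]-h[:2])@Rt.T*1000).round(1).tolist()
    print(n,'top rule right corners',L(back(ft,T([(349,297),(345,353)]),.006)),'foot',L(back(ft,T([(98,52),(253,70),(232,277)]),.016)))
    print('  scene left end',L(back(fs,S([(700,274),(670,326)]),.006)),'R mark',L(back(fs,S([(590,223),(560,272)]),.006)),'foot',L(back(fs,S([(493,247),(676,328)]),.016)))
    print('  top tip r',L(back(ft,T([(187,297)]),.02)),' scene tips (top of prong .056)',L(back(fs,S([(545,194),(656,245)]),.056)))
E
```

```text
top top rule right corners [[-76.8, -139.4], [-116.3, -140.7]] foot [[74.5, 54.6], [74.9, -54.8], [-74.5, -57.4]]
  scene left end [[-115.1, 50.5], [-78.7, 50.5]] R mark [[-116.8, -15.8], [-81.6, -15.8]] foot [[-73.3, -51.7], [-73.4, 56.0]]
  top tip r [[-92.8, -28.7]]  scene tips (top of prong .056) [[-92.2, -30.7], [-90.7, 34.2]]
scene top rule right corners [[-72.5, -139.9], [-111.9, -141.8]] foot [[75.8, 56.5], [77.9, -52.9], [-71.5, -57.9]]
  scene left end [[-113.7, 49.4], [-77.4, 50.0]] R mark [[-114.4, -16.9], [-79.2, -16.4]] foot [[-70.4, -52.1], [-72.2, 55.6]]
  top tip r [[-90.2, -29.4]]  scene tips (top of prong .056) [[-89.6, -31.4], [-89.1, 33.5]]
both top rule right corners [[-75.4, -139.9], [-114.9, -141.4]] foot [[74.7, 55.1], [75.8, -54.3], [-73.6, -57.9]]
  scene left end [[-114.9, 49.8], [-78.5, 50.0]] R mark [[-116.2, -16.6], [-81.0, -16.3]] foot [[-72.5, -52.1], [-73.3, 55.6]]
  top tip r [[-92.2, -29.3]]  scene tips (top of prong .056) [[-91.5, -31.2], [-90.4, 33.7]]
```

```bash
python3 - <<'E'
from h import *
h=[.6482,.0559,-.099]
goto(place(h,[[-.045,-.0005,.166]])[0],h[2]+np.pi)
E
```

```text
clock 15.5 pos [0.427  0.0782 0.1634] rpy [3.1411e+00 1.5000e-03 3.0376e+00] F [ 0.6  1.2 -0.5] w 0.0856 q [-0.3   0.33 -0.03  2.15  0.01  0.67  1.13] 
 shift cm [-17.73   0.    -0.23] wz -0.005
```

```bash
python3 -m handwheel '[{"dx":-4,"dy":0,"dz":0,"wx":0,"wy":0,"wz":0,"claw":100},{"dx":-5,"dy":0,"dz":0,"wx":0,"wy":0,"wz":-0.005,"claw":100},{"dx":-5,"dy":0,"dz":0,"wx":0,"wy":0,"wz":0,"claw":100},{"dx":-3.7,"dy":0,"dz":0,"wx":0,"wy":0,"wz":0,"claw":100},{"dx":0,"dy":0,"dz":3,"wx":0,"wy":0,"wz":0,"claw":100},{"dx":0,"dy":0,"dz":3,"wx":0,"wy":0,"wz":0,"claw":100},{"dx":0,"dy":0,"dz":0,"wx":0,"wy":0,"wz":0,"claw":100}]'
python3 - <<'E'
from h import *
h=[.6482,.0559,-.099]
goto(place(h,[[-.045,-.0005,.028]])[0],h[2]+np.pi)
E
```

```text
clock: 16.38
position: [0.6011, 0.06, 0.1001]
tool_rot: [-3.14, -0.005, 3.043]
force: [0.1, -0.0, 0.2]
grip_width: 0.0854
finger_force: 0.0
clock 16.38 pos [0.6011 0.06   0.1001] rpy [-3.1401 -0.0051  3.0428] F [ 0.1 -0.   0.2] w 0.0854 q [-0.19  0.65 -0.01  1.76  0.01  0.74  1.27] 
 shift cm [-0.26  0.02  7.21] wz 0.0002
```

```bash
python3 -m handwheel '[{"dx":-0.1,"dy":0,"dz":2,"wx":0,"wy":0.005,"wz":0,"claw":100},{"dx":-0.1,"dy":0,"dz":2,"wx":0,"wy":0,"wz":0,"claw":100},{"dx":0,"dy":0,"dz":1.6,"wx":0,"wy":0,"wz":0,"claw":100},{"dx":0,"dy":0,"dz":1.2,"wx":0,"wy":0,"wz":0,"claw":100},{"dx":0,"dy":0,"dz":0.4,"wx":0,"wy":0,"wz":0,"claw":100},{"dx":0,"dy":0,"dz":0,"wx":0,"wy":0,"wz":0,"claw":60},{"dx":0,"dy":0,"dz":0,"wx":0,"wy":0,"wz":0,"claw":60}]' 30
python3 - <<'E'
from h import *
h=[.6482,.0559,-.099]
goto(place(h,[[-.045,-.0005,.028]])[0],h[2]+np.pi)
E
```

```text
clock: 17.25
position: [0.6051, 0.0603, 0.0318]
tool_rot: [3.141, -0.004, 3.043]
force: [-0.7, -0.2, 4.4]
grip_width: 0.0523
finger_force: 3.2
clock 17.25 pos [0.6051 0.0603 0.0318] rpy [ 3.1413 -0.0042  3.0428] F [-0.7 -0.2  4.4] w 0.0523 q [-0.19  0.76 -0.01  1.77  0.01  0.62  1.27] 
 shift cm [ 0.16 -0.06  0.38] wz 0.0002
```

```bash
python3 -m handwheel '[{"dx":0,"dy":0,"dz":0,"wx":0,"wy":0,"wz":0,"claw":50},{"dx":0,"dy":0,"dz":0,"wx":0,"wy":0,"wz":0,"claw":45},{"dx":0,"dy":0,"dz":0,"wx":0,"wy":0,"wz":0,"claw":40},{"dx":0,"dy":0,"dz":0,"wx":0,"wy":0,"wz":0,"claw":37},{"dx":0,"dy":0,"dz":0,"wx":0,"wy":0,"wz":0,"claw":37},{"dx":0,"dy":0,"dz":0,"wx":0,"wy":0,"wz":0,"claw":37}]'
python3 - <<'E'
from h import *
h=[.6482,.0559,-.099]
goto(place(h,[[-.045,-.0005,.028]])[0],h[2]+np.pi)
fs=grab('scene','s6.png');ft=grab('top','t6.png')
a=ft['frame'][130:200,180:270];b=fs['frame'][175:225,235:305]
c=np.zeros((600,800,3),np.uint8)
A=cv2.resize(a,None,fx=2.6,fy=2.6,interpolation=cv2.INTER_CUBIC);c[:A.shape[0],:A.shape[1]]=A
B=cv2.resize(b,None,fx=8,fy=8,interpolation=cv2.INTER_CUBIC);c[:B.shape[0],236:236+B.shape[1]]=B
cv2.imwrite('pics/g6.png',c)
E
```

```text
clock: 18.0
position: [0.6051, 0.0603, 0.032]
tool_rot: [3.141, -0.004, 3.043]
force: [-1.4, -0.3, 7.0]
grip_width: 0.0318
finger_force: 6.1
clock 18.0 pos [0.6051 0.0603 0.032 ] rpy [ 3.1412 -0.0039  3.0428] F [-1.4 -0.3  7. ] w 0.0318 q [-0.19  0.76 -0.01  1.77  0.01  0.62  1.27] 
 shift cm [ 0.17 -0.06  0.41] wz 0.0002
```

View pics/g6.png

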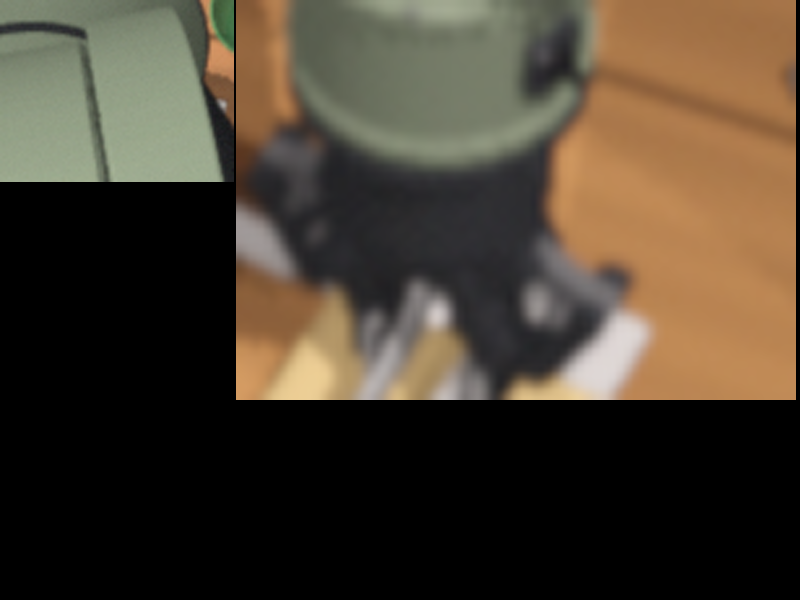

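```bash
cat > prof.py <<'E'
from h import *
F={'top':grab('top'),'scene':grab('scene')}
h=[.6482,.0559,-.099]
def prof(img,camn,z,x0,x1,y0,y1):
    ys=np.arange(y0,y1+.01,.25);xs=np.arange(x0,x1+.01,1.)
    Y,X=np.meshgrid(ys,xs);P=place(h,np.c_[X.ravel()/1e3,Y.ravel()/1e3,np.full(X.size,z)])
    uv=proj(F[camn],P).astype(np.float32)
    im=cv2.imread('pics/'+img)
    g=cv2.remap(im,uv[:,0].reshape(X.shape),uv[:,1].reshape(X.shape),cv2.INTER_CUBIC).astype(float)
    return ys,g
def edge(label,img,c,z,x0,x1,y0,y1,line=False):
    ys,g=prof(img,c,z,x0,x1,y0,y1)
    out=[]
    for part in np.array_split(np.arange(g.shape[0]),3):
        p=np.mean(g[part],0)
        s=(p.max()-p).mean(1) if line else np.linalg.norm(np.gradient(p,axis=0),axis=1)
        if line: s=np.clip(p.mean(1).max()-p.mean(1)-.4*np.ptp(p.mean(1)),0,None)
        else: s=np.where(s>.5*s.max(),s,0)
        out.append(round(float((s*ys).sum()/s.sum()),1))
    print(label,out)
edge('top0 foot L','top0.png','top',.016,-65,20,47,63)
edge('top0 foot R','top0.png','top',.016,-65,20,-63,-47)
edge('scene0 foot L','scene0.png','scene',.016,-65,20,47,63)
edge('scene0 foot R','scene0.png','scene',.016,-65,20,-63,-47)
edge('s5 foot L','s5.png','scene',.016,-65,20,47,63)
edge('s5 foot R','s5.png','scene',.016,-65,20,-63,-47)
edge('t5 foot R','t5.png','top',.016,-65,20,-63,-47)
edge('t5 rule R end','t5.png','top',.006,-110,-80,-148,-132)
edge('s5 rule R end','s5.png','scene',.006,-110,-80,-148,-132)
edge('s5 rule L end','s5.png','scene',.006,-110,-88,42,58)
edge('s5 R mark','s5.png','scene',.006,-112,-90,-22,-9,True)
E
python3 prof.py
```

```text
top0 foot L [55.3, 55.7, 55.3]
top0 foot R [-53.4, -53.2, -55.0]
scene0 foot L [55.5, 55.7, 55.3]
scene0 foot R [-53.3, -54.6, -54.6]
s5 foot L [55.6, 55.7, 55.3]
s5 foot R [-53.3, -54.7, -54.6]
t5 foot R [-53.5, -53.3, -55.0]
t5 rule R end [-139.6, -137.4, -138.9]
s5 rule R end [-146.1, -141.5, -142.1]
s5 rule L end [50.7, 50.8, 50.7]
s5 R mark [-16.3, -16.5, -16.0]
```

```bash
python3 -m handwheel '[{"dx":0,"dy":0,"dz":0,"wx":0,"wy":0,"wz":0,"claw":36.2},{"dx":0,"dy":0,"dz":0,"wx":0,"wy":0,"wz":0,"claw":36.2},{"dx":0,"dy":0,"dz":0,"wx":0,"wy":0,"wz":0,"claw":36.2},{"dx":0,"dy":0,"dz":0,"wx":0,"wy":0,"wz":0,"claw":36.2}]'
python3 - <<'E'
from h import *
w=[];F=[]
for i in range(8):
    f=grab('scene','s7.png'); s=monitor.observe(); w.append(s['grip_width']);F.append(s['force'])
print(np.mean(w),np.std(w),np.mean(F,0),s['position'],s['finger_force'])
E
sed -i '/^edge(/d' prof.py; cat >> prof.py <<'E'
for i in('s5.png','s7.png'): edge(i+' L end',i,'scene',.006,-110,-88,42,58)
E
python3 prof.py
```

```text
clock: 18.7
position: [0.6051, 0.0603, 0.032]
tool_rot: [3.141, -0.004, 3.043]
force: [-2.5, 0.8, 8.6]
grip_width: 0.0309
finger_force: 6.2
0.03095324915990898 0.00026016213534201313 [-1.86722949  0.21194998  8.34075734] [0.60507577 0.06027996 0.03202281] 6.200234708958305
s5.png L end [50.7, 50.8, 50.7]
s7.png L end [50.6, 50.8, 50.7]
```

```bash
python3 -c "
from h import *
print(job_done())"
```

```text
the job is handed in; nothing more can be done
None
```

I handed the job in with the straightedge released flush against the large stand and the tongs held steady at 31.0 mm outside width. I set the tips over the marks from that width and the measured alignment, because the gripper hid them from both cameras.

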